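# Unclamp a glued printing block and show its face to the phone camera

### The job

The glue on the fabric-printing block has set: turn the wing knobs of both hook clamps on the gluing jig anticlockwise to their end stops so that the hooks swing clear, then lift the block out by its handle. Hold it up in the air for the phone's front camera, with the carved face square to the lens, centred on it and 15 cm away, the block's long side level along the width of the phone, so that we can check the edges for lifting. Finish while still holding it there, still; do not touch the phone or its stand, and leave the clamps open and the other things on the worktop where they are.

Things in the scene. Friction and masses are not known exactly. Their poses are not given: they have to be found in the camera images.
- jig: gluing jig: wooden board 130 (x) x 250 (y) x 16 mm, fixed; origin: centre of its underside, worktop height. In the middle a cork bed, top at 18 mm, in low fences (top 26 mm, 2 mm clear of the block). A steel hook clamp on a captive upright bolt stands 74 mm from the centre along +y (a) and -y (b), each with a stop pin, top at 53 mm, beside it.
- clamp_a (a joint): hook clamp at the jig's +y end: 0 = hook over the block, pointing to the jig's centre; grows as the knob is turned anticlockwise seen from above; end stop 1.45 rad (hook clear, at its pin). Stands at 0.03 to 0.2 at first, light friction (about 0.05 N m), stays where left, rises 2 mm per rad.
- clamp_b (a joint): the same at the jig's -y end; also opens anticlockwise seen from above.
- clamp_a_grip (a point): point on clamp a's turning axis in its wing knob, 78 mm above the worktop when clamped; turns with it. The wing is an upright black bar 46 mm long (this point's y), 12 mm thick (x), from 16 mm below to 12 mm above this point: pinch the 12 mm from above. Under it a hub 24 mm across; the hook arm, 14 mm wide, lies along the wing's line, its top 22 mm below this point.
- clamp_b_grip (a point): the same for clamp b.
- block: printing block, 0.17 to 0.34 kg, carved face down on the cork. Origin: centre of the carved face (underside); z points from face to handle, y along the long side. Wooden mount 70 (x) x 110 (y), top 26.5 mm above the face; bar handle 24 mm thick (x), 56 long (y), top 76.5 mm above the face, with a foot 34 x 64 mm up to 30 mm. Same after a half turn about z.
- phone_lens (a point): front camera lens, near the upper short edge of the phone's dark screen, mid-width. z: out of the screen along the lens axis, towards the robot and up (46 to 58 degrees above level); y: level, along the phone's width; x: up along the phone's length. Phone 148 x 72 x 8.5 mm, upper edge 11 mm above the lens along x.
- phone_stand: folding aluminium desk stand carrying the phone, fixed on the worktop; foot plate 110 x 80 mm; origin: worktop height under its tilt hinge; -x is the side the phone faces.
- fabric_glue: bystander: red glue tube, 36 x 136 x 26 mm, lying on the worktop between the jig and the robot; origin at the middle of its underside
- masking_tape: bystander: roll of masking tape, 100 mm across, 25 mm high, lying flat behind the jig; origin at the middle of its underside
- spool_cream: bystander: wooden thread spool, pale thread, 36 mm across, 50 mm high, standing beyond the jig; origin at the middle of its underside
- spool_green: bystander: wooden thread spool, darker thread, 36 mm across, 50 mm high, standing beyond the jig; origin at the middle of its underside
- rotary_cutter: bystander: rotary cutter, 45 x 158 x 16 mm, lying on the near right part of the worktop; origin at the middle of its underside
- spectacles: bystander: folded-open spectacles, 141 x 142 x 42 mm, lying to the left beyond the jig; origin at the middle of its underside
- button_pot: bystander: round lidded pot, 66 mm across, 30 mm high, standing between the jig and the phone; origin at the middle of its underside
Not all that is in view belongs to the job. What is shaped like the block but blue or green is not meant.

How it is judged:
By the outcome, as a careful person would: the job done as asked, in the order asked, and still so for the second after the job is handed in, while the arm keeps its last pose, push and grip.
It also fails if it takes over 64 s, if anything falls off the work surface, if the arm or the gripper's body presses on something with over 40 N, if the wrist force passes 120 N, or if a joint passes its speed limit or range.

### The arm

A 6-joint arm with a two-finger parallel gripper is mounted at the origin on a cart in front of the work surface, level with it; the furniture and walls round the work are solid. World frame = base frame: x ahead of the robot, y to its left, z up, the work surface at z = 0. Lengths are in m, angles in rad, forces in N, time in s.
With the tool pointing down it reaches from about 0.3 to 0.825 m from the base axis. Payload 5.4 kg.
Tool frame: the origin (TCP) lies at the very end of the fingers, on their centre line; the grasp point (between the pads) lies 19 mm behind it; z points along the fingers, y is the line along which they close (so a half turn about z gives the same grasp; the last joint's range is limited). The gripper opens to 92 mm and grips with 3 to 60 N. Pads are 20 mm wide; open, the fingers measure 128 mm over their backs; the gripper's body (75 mm by 189 mm) begins 69 mm behind the grasp point.
Start: joints at [-1.498, 0.158, 1.597, -0, 1.386, -0.21], TCP at [0.16, -0.552, 0.215] pointing down, gripper open.
Joint ranges: [-2.91, 2.91], [-0.94, 2.29], [0.18, 2.7], [-1.29, 4.43], [0.17, 2.64], [-3, 3]. Speed limits (rad/s): [2.57, 2.57, 3.14, 3.14, 3.14, 3.14].

### API

Orientations are given as a rotation vector (axis times angle).
In Python, from workcell import bot gives the robot as it stands. Calls block until the motion is done:
- bot.goto(position, orientation): joint-space move of the TCP to a pose.
- bot.line_to(position, rot=None, max_speed=0.15): straight line of the TCP; rot=None keeps the orientation; max_speed is the mean speed in m/s.
- bot.set_joints(angles): joint-space move.
- bot.set_gripper(opening, newtons=None): opening from 0.0 (shut) to 1.0 (fully open); newtons is the grip in N (None keeps the last); returns when the fingers have stopped.
- bot.hold(seconds).
- bot.inverse_kinematics(position, orientation): joint angles nearest the present ones, or None.
- bot.read_camera(name): name is "scene" or "side" or "wrist"; returns a dict with "pixels" (400x640x3 uint8, blue, green, red), "fx", "fy", "cx", "cy" (pixels), "k1" (the pictures are not rectified: a ray, as slopes to the right and down, at radius r is drawn at 1 + k1 r^2 times it, then the intrinsics apply), "R" (3x3) and "t" (3): a world point X has camera coordinates R X + t. Camera axes: x right, y down, z forward; pixel columns grow to the right and rows downward; lengths in m; the calibration is good to about 2 mm. A picture is of the moment at which its call begins. There is no depth.
A pose or a line that the arm cannot do raises bot.MotionError and nothing moves.
- bot.job_done(): hands the job in; it is judged then, once.
Readings, each from a call of its own:
- bot.current_clock(): time.
- bot.current_joints(): joint angles.
- bot.current_joint_vel(): joint speeds.
- bot.current_effort(): joint torques, N m.
- bot.current_ee_pos(): TCP position.
- bot.current_tool_rot(): TCP orientation.
- bot.current_contact_force(): force on the tool from outside, world axes, zero at the start.
- bot.current_ft_torque(): the same for the moment, N m.
- bot.current_opening(): opening from 0.0 (shut) to 1.0 (fully open).
- bot.current_grip_force(): force on a finger pad.
Only numpy, scipy, OpenCV 4.12 (cv2) and the standard library are available. Lean on these libraries where they do the work, as an engineer would, in place of code of your own. Each camera call takes 0.05 s, during which the arm holds its last target. There are 200 camera calls.

## Working session

There is one attempt and no reset: what is moved stays moved. The work goes in short steps, each a Python script; the robot and the scene stay as the last script left them, time stands still between calls to the robot, and variables do not carry over. Pictures are saved under pics/ and viewed, at most 10 in all, crops included, and the job is handed in when it is done.

```bash
ls; mkdir -p pics
python3 - <<'E'
from workcell import bot
import cv2,numpy as np,pickle
D={}
for n in("scene","side","wrist"):
    c=bot.read_camera(n);D[n]=c;cv2.imwrite(f"pics/{n}0.png",c["pixels"])
    print(n,c["fx"],c["cx"],c["cy"],c["k1"],(-c["R"].T@c["t"]).round(3),c["R"][2].round(3))
pickle.dump(D,open("cams.pkl","wb"))
print(bot.current_clock())
E
```

```text
pics
scene 399.0025795414268 319.42568044893807 191.96706710664782 0.00523211023314785 [-0.021  0.668  1.048] [ 0.45  -0.468 -0.761]
side 405.6630435864315 320.62561407508093 197.15243657468503 0.014822017564788768 [0.278 1.122 0.627] [ 0.209 -0.87  -0.447]
wrist 316.6006582355928 314.78807656533934 198.95938786826827 -0.05081318555968526 [ 0.228 -0.533  0.383] [-0.244 -0.069 -0.967]
0.15
```

View pics/scene0.png

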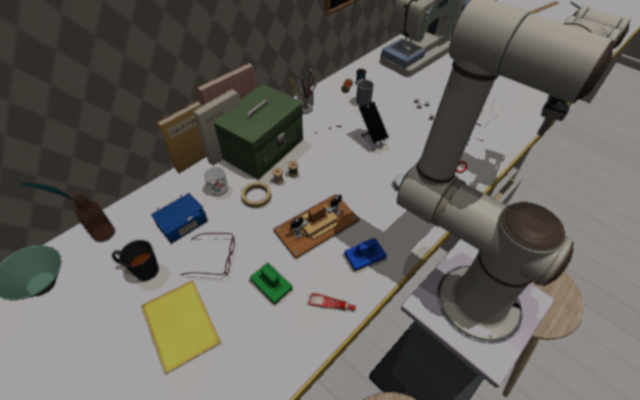

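View pics/side0.png

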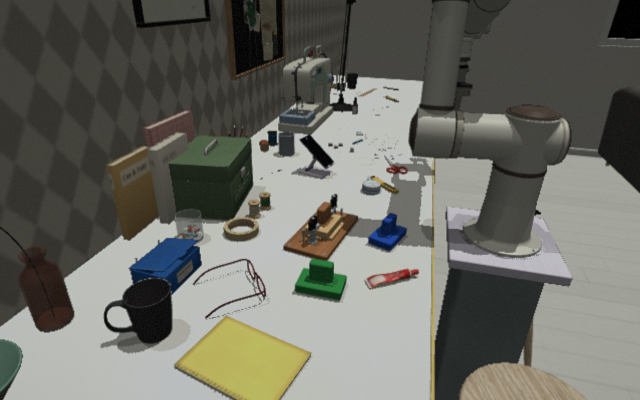

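The scene view shows the jig at about (316,225) and the phone at (374,122). The side view shows them at (322,232) and (316,152). The green and blue look-alikes are separate. I'll get rough positions first, then look with the wrist camera.

```bash
cat > h.py <<'E'
import numpy as np,cv2,pickle
from scipy.optimize import least_squares
from scipy.spatial.transform import Rotation as Ro
def und(c,p):
    d=(np.array(p,float)-[c["cx"],c["cy"]])/[c["fx"],c["fy"]]
    s=d.copy()
    for _ in range(20): s=d/(1+c["k1"]*(s@s))
    return s
def ray(c,p):
    s=und(c,p);v=c["R"].T@np.array([*s,1]);return -c["R"].T@c["t"],v/np.linalg.norm(v)
def plane(c,p,z):
    o,v=ray(c,p);return o+v*(z-o[2])/v[2]
def proj(c,X):
    q=np.atleast_2d(X)@c["R"].T+c["t"];s=q[:,:2]/q[:,2:];r2=(s**2).sum(1,keepdims=True)
    return s*(1+c["k1"]*r2)*[c["fx"],c["fy"]]+[c["cx"],c["cy"]]
def tri(L):
    A=0;b=0
    for c,p in L:
        o,v=ray(c,p);M=np.eye(3)-np.outer(v,v);A=A+M;b=b+M@o
    X=np.linalg.solve(A,b);return X,[(proj(c,X)[0]-p).round(1) for c,p in L]
D=pickle.load(open("cams.pkl","rb"))
def down(yaw): # tool z down, tool x at yaw in the world
    c,s=np.cos(yaw),np.sin(yaw)
    return Ro.from_matrix(np.array([[c,s,0],[s,-c,0],[0,0,-1]]))
E
python3 - <<'E'
from h import *
s,d=D["scene"],D["side"]
for p in[(275,230),(335,196),(357,218),(297,254)]:print(plane(s,p,.016).round(3))
for p in[(285,246),(312,209),(357,215),(330,256)]:print('d',plane(d,p,.016).round(3))
print(tri([(s,(374,122)),(d,(316,152))]))
from workcell import bot
print(Ro.from_rotvec(bot.current_tool_rot()).as_matrix().round(3))
w=D["wrist"];T=Ro.from_rotvec(bot.current_tool_rot()).as_matrix();print(T.T@(-w["R"].T@w["t"]-bot.current_ee_pos()),(T.T@w["R"].T).round(3))
for n in "scene","side":
  c=D[n]["pixels"];cr=[c[90:165,335:415],c[185:265,265:370]] if n=="scene" else [c[120:185,280:350],c[185:265,275:365]]
  out=[cv2.resize(x,(400,400*x.shape[0]//x.shape[1]),interpolation=cv2.INTER_CUBIC) for x in cr]
  h=max(o.shape[0] for o in out);cv2.imwrite(f"pics/{n}c.png",np.hstack([np.pad(o,((0,h-o.shape[0]),(0,0),(0,0))) for o in out]))
E
```

```text
[0.58  0.244 0.016]
[0.54  0.01  0.016]
[0.427 0.028 0.016]
[0.467 0.256 0.016]
d [0.583 0.248 0.016]
d [0.569 0.024 0.016]
d [0.424 0.022 0.016]
d [0.456 0.26  0.016]
(array([ 0.64731163, -0.31872576,  0.07885   ]), [array([0.1, 0.1]), array([-0.1, -0.1])])
[[ 0.96   0.279 -0.   ]
 [ 0.279 -0.96   0.001]
 [ 0.    -0.001 -1.   ]]
[ 0.07066873  0.00049615 -0.16948466] [[-0.001 -0.967 -0.254]
 [ 1.    -0.001 -0.   ]
 [ 0.    -0.254  0.967]]
```

```bash
cat > look.py <<'E'
from h import *
from workcell import bot
V={}
def tilt(a,yaw=0): return Ro.from_euler('z',yaw)*Ro.from_euler('y',-a)*down(0)
def shot(n,p,R):
    bot.goto(np.array(p),R.as_rotvec());bot.hold(.15)
    V[n]=bot.read_camera("wrist");cv2.imwrite(f"pics/{n}.png",V[n]["pixels"])
for n,p,R in[("ph1",(.47,-.38,.25),tilt(.6)),("ph2",(.47,-.25,.25),tilt(.6)),("j1",(.47,.08,.24),down(-.17)),("j2",(.5,.19,.24),down(-.17))]:
    try: shot(n,p,R)
    except bot.MotionError as e: print(n,e)
    print(n,bot.current_clock(),bot.current_joints().round(2))
pickle.dump(V,open("v.pkl","wb"))
for a,b,o in(("ph1","ph2","P"),("j1","j2","J")):
    if a in V and b in V: cv2.imwrite(f"pics/{o}.png",np.hstack([cv2.resize(V[x]["pixels"],(400,250)) for x in(a,b)]))
E
python3 look.py
```

```text
ph1 1.6583 [-1.18 -0.08  1.89  0.61  1.16  0.2 ]
ph2 2.4417 [-1.04 -0.37  2.12  0.57  1.12  0.35]
j1 3.8917 [-0.09 -0.12  1.83  0.    1.43  1.65]
j2 4.625 [ 0.13  0.04  1.68 -0.    1.43  1.88]
```

Run:
```python
from h import *
V=pickle.load(open("v.pkl","rb"))
print({k:proj(V[k],[[.647,-.319,.079]]) .round() for k in V if k[0]=='p'})
```

```text
{'ph1': array([[265., 133.]]), 'ph2': array([[367., 133.]])}
```

View pics/ph1.png

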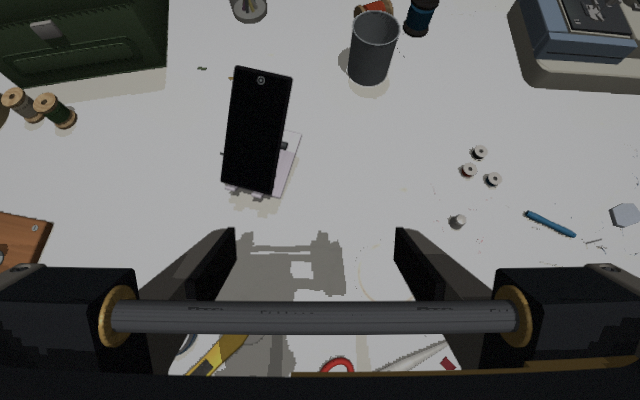

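View pics/j1.png

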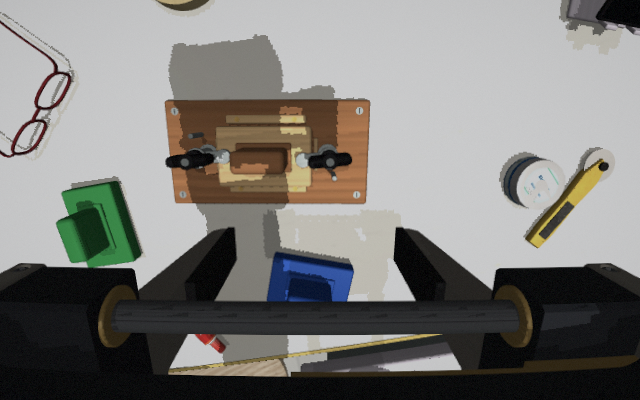

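ph1 shows the phone with its lens at about (261,80). j1 shows the jig, with corners near (166,100), (369,100), (367,204) and (176,201), and wings at (190,160) and (328,160). Next I'll view enlarged crops.

Run:
```python
from h import *
V=pickle.load(open("v.pkl","rb"))
def cr(c,x,y,w,h,k): return cv2.resize(c["pixels"][y:y+h,x:x+w],None,fx=k,fy=k,interpolation=cv2.INTER_CUBIC)
a=proj(V["ph2"],[[.647,-.319,.079]])[0]-proj(V["ph1"],[[.647,-.319,.079]])[0];x2=int(210+a[0]);print(x2)
cv2.imwrite("pics/Pc.png",np.hstack([cr(V["ph1"],210,55,100,150,4),cr(V["ph2"],x2,55,100,150,4)]))
p=proj(V["j2"],[[.504,.135,.03]])[0].astype(int);q=proj(V["j1"],[[.504,.135,.03]])[0].astype(int);print(p,q)
cv2.imwrite("pics/Jc.png",np.vstack([cr(V["j1"],155,90,225,85+40,3.0)[:300*1+75],cr(V["j2"],p[0]-112,p[1]-60,225,75,3)])[:600])
cv2.imwrite("pics/j2c.png",cr(V["j2"],p[0]-125,p[1]-75,250,150,3))
cv2.imwrite("pics/j1c.png",cr(V["j1"],150,80,230,140,3))
print("j2 org",p-[125,75])
```

```text
311
[357 165] [263 156]
j2 org [232  90]
```

View pics/Pc.png

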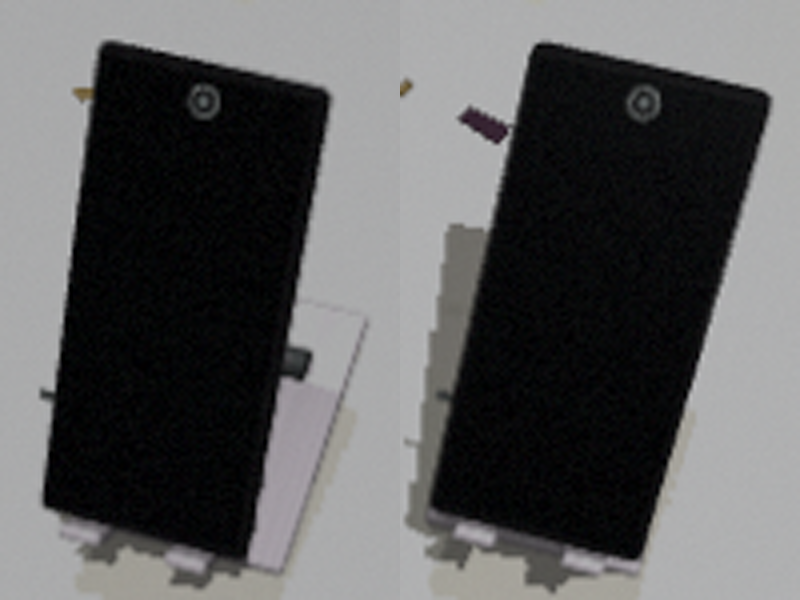

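View pics/j2c.png

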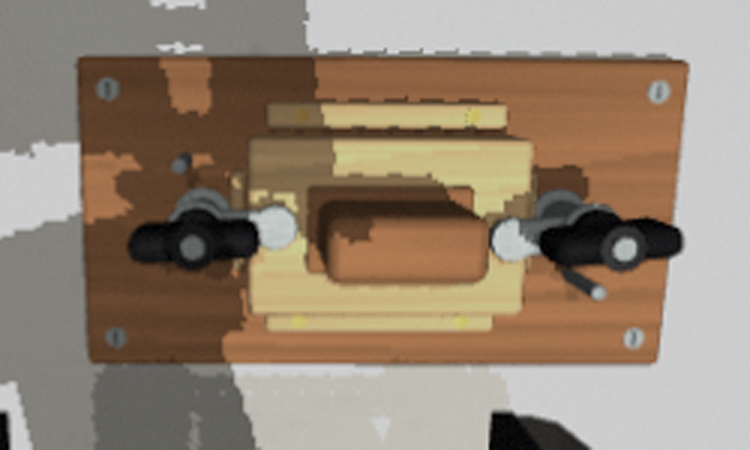

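View pics/j1c.png

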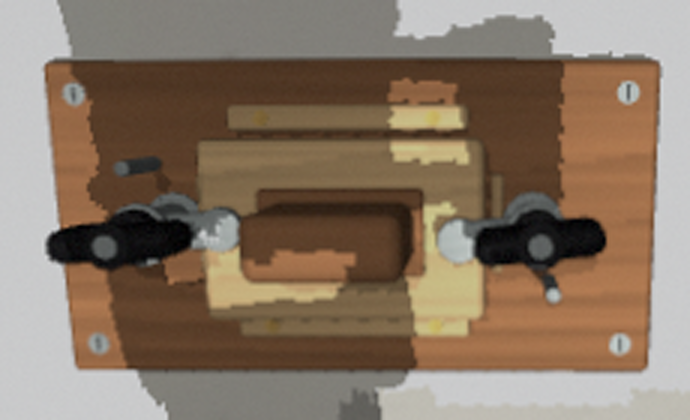

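Pc gives the phone corners and lens in both views. The j1 and j2 crops give the board corners, the knob caps (a and b) and the hook tips. Next I'll fit the poses.

```bash
cat > fit.py <<'E'
from h import *
V=pickle.load(open("v.pkl","rb"))
f=lambda o,k,L:np.array(L,float)/k+np.array(o)-.5+.5/k
P={"ph1":f((210,55),4,[(203,102),(101,40),(331,93),(246,563),(43,508)]),
   "ph2":f((311,55),4,[(243,103),(135,41),(372,94),(240,560),(28,513)])}
M=np.array([[0,0],[.011,.036],[.011,-.036],[-.137,-.036],[-.137,.036]]);M=np.c_[M,np.zeros(5)]
def lensR(yaw,el): # z out of the screen, y level, x up
    z=np.array([-np.cos(el)*np.cos(yaw),-np.cos(el)*np.sin(yaw),np.sin(el)]);y=np.cross(z,[0,0,1]);y/=-np.linalg.norm(y)
    x=np.cross(y,z)
    if x[2]<0:x,y=-x,-y
    return np.c_[x,y,z]
def res(v): return np.concatenate([(proj(V[k],v[:3]+M@lensR(*v[3:]).T)-P[k]).ravel() for k in P])
r=least_squares(res,[.68,-.32,.14,0,.9],x_scale=[.1,.1,.1,1,1]);ph=r.x
J={"j1":f((150,80),3,[(46,62),(660,62),(646,370),(77,369)]),"j2":f((232,90),3,[(79,58),(688,64),(657,363),(92,363)])}
B=np.array([[.065,.125,.016],[.065,-.125,.016],[-.065,-.125,.016],[-.065,.125,.016]])
Rz=lambda a:Ro.from_euler('z',a).as_matrix()
def resj(v): return np.concatenate([(proj(V[k],np.r_[v[:2],0]+B@Rz(v[2]).T)-J[k]).ravel() for k in J])
rj=least_squares(resj,[.5,.135,-.17]);jg=rj.x
if __name__=="__main__":
    print("phone",ph.round(4),np.degrees(ph[3:]),"\n",r.fun.round(1));print(lensR(*ph[3:]).round(3))
    print("jig",jg.round(4),rj.fun.round(1))
    loc=lambda X:(Rz(jg[2]).T@(X-np.r_[jg[:2],0])).round(4)
    pt=dict(a_cap=[(104,247),(193,247)],b_cap=[(540,246),(625,248)],a_tip=[(218,230),(275,228)],b_tip=[(457,242),(511,241)])
    for n,(p,q) in pt.items():
        X,e=tri([(V["j1"],f((150,80),3,p)),(V["j2"],f((232,90),3,q))]);print(n,loc(X),e)
    for n,z,p,q in[("mount",.0445,[(198,143),(484,141),(482,319),(209,319)],[(250,138),(533,140),(521,313),(249,315)]),
                   ("handle",.0945,[(240,207),(408,210),(403,280),(242,281)],[(322,207),(489,213),(487,281),(329,283)])]:
        for k,o,L in(("j1",(150,80),p),("j2",(232,90),q)):
            X=np.array([loc(plane(V[k],f(o,3,u),z)) for u in L]);print(n,k,X.tolist(),X.mean(0).round(4))
E
python3 fit.py
```

```text
phone [ 0.6879 -0.3194  0.1288 -0.2713  0.891 ] [-15.544372    51.04959151] 
 [ 1.2  0.4 -0.7 -0.   0.1 -0.7  0.5 -0.1 -0.1  0.2 -0.2  0.5 -0.7 -0.2
  0.3 -0.1 -0.1  0.9 -0.3 -0.9]
[[ 0.749  0.268 -0.606]
 [-0.208  0.963  0.168]
 [ 0.629 -0.     0.778]]
jig [ 0.5055  0.1311 -0.1761] [-1.9 -0.4  1.2 -0.8  1.3  1.4 -1.3  1.1 -1.1 -0.9  2.2 -1.3  1.2  1.4
 -1.4  1. ]
a_cap [0.0004 0.0743 0.0918] [array([ 0., -0.]), array([-0.,  0.])]
b_cap [ 0.0007 -0.0732  0.0914] [array([-0.,  0.]), array([ 0., -0.])]
a_tip [0.0015 0.0456 0.0554] [array([-0. ,  0.1]), array([ 0. , -0.1])]
b_tip [-0.003  -0.0439  0.0551] [array([-0. ,  0.1]), array([ 0. , -0.1])]
mount j1 [[0.0331, 0.0542, 0.0445], [0.0338, -0.0539, 0.0445], [-0.0347, -0.0531, 0.0445], [-0.0349, 0.0547, 0.0445]] [-0.0007  0.0005  0.0445]
mount j2 [[0.034, 0.055, 0.0445], [0.034, -0.0526, 0.0445], [-0.0338, -0.0529, 0.0445], [-0.035, 0.0552, 0.0445]] [-0.0002  0.0012  0.0445]
handle j1 [[0.014, 0.0263, 0.0945], [0.013, -0.0293, 0.0945], [-0.0104, -0.0272, 0.0945], [-0.0108, 0.0271, 0.0945]] [ 0.0014 -0.0008  0.0945]
handle j2 [[0.0144, 0.0311, 0.0945], [0.0127, -0.0247, 0.0945], [-0.0104, -0.0256, 0.0945], [-0.0113, 0.0282, 0.0945]] [0.0014 0.0022 0.0945]
```

```bash
cat > clamp.py <<'E'
from fit import *
from workcell import bot
def turn(sy,q0):
    c=np.r_[jg[:2],0]+Rz(jg[2])@[0,sy*.074,0]
    yaw=lambda q:down(jg[2]+np.pi/2+q).as_rotvec()
    at=lambda z:np.r_[c[:2],z]
    z0=.066+.002*q0
    bot.goto(at(.15),yaw(q0));bot.set_gripper(.36)
    bot.line_to(at(z0));print("down F",bot.current_contact_force().round(1))
    bot.set_gripper(0,25);print("opening mm",bot.current_opening()*92,"F",bot.current_contact_force().round(1))
    for q in np.linspace(q0,1.48,4)[1:]:
        bot.goto(at(z0+.002*(q-q0)),yaw(q));print(round(q,2),bot.current_contact_force().round(1),bot.current_ft_torque().round(2),bot.current_joints()[5].round(2))
    bot.set_gripper(.30);bot.line_to(at(.15),max_speed=.2);print("t",bot.current_clock())
turn(1,.045);turn(-1,.12)
bot.goto([.47,.08,.24],down(-.17).as_rotvec());bot.hold(.15)
c=bot.read_camera("wrist");pickle.dump(c,open("j3.pkl","wb"))
cv2.imwrite("pics/j3.png",cv2.resize(c["pixels"][80:220,150:380],None,fx=3,fy=3,interpolation=cv2.INTER_CUBIC));print(bot.current_clock())
E
python3 clamp.py
```

```text
down F [-0.2  0.1 -0.3]
opening mm 17.514838974859984 F [-2.5 -0.1  6.8]
0.52 [-1.8  0.6  6.5] [ 0.06  0.07 -0.03] -0.19
1.0 [1.2 2.4 6.1] [ 0.36 -0.17 -0.04] -0.66
1.48 [2.5 5.5 4.3] [ 0.89 -0.57 -0.04] -1.14
t 10.6333
down F [-0.2 -0.8 -0.3]
opening mm 17.630452603278023 F [-1.   0.7  5.2]
0.57 [1.5 0.3 5.7] [ 0.14 -0.41 -0.01] -0.52
1.03 [4.8 3.7 4.8] [ 0.63 -0.98 -0.03] -0.97
1.48 [5.4 5.3 4.4] [ 0.93 -1.13 -0.05] -1.43
t 15.4917
18.3
```

View pics/j3.png

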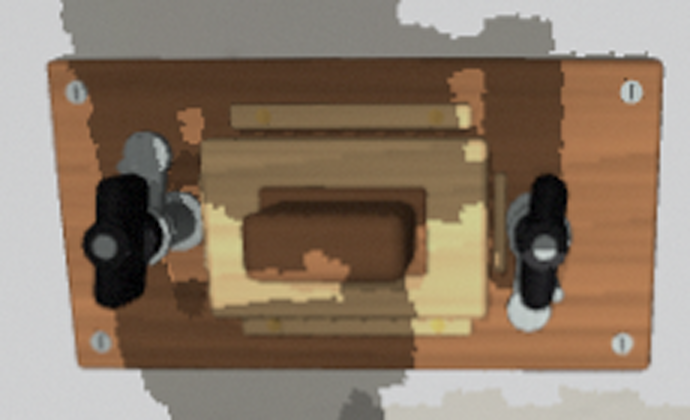

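j3 shows both hooks swung about 90°, with tip a near (149,152), tip b near (529,312), and the wings across the board. I'll measure the angles against the 1.45 stop.

Run:
```python
from fit import *
c=pickle.load(open("j3.pkl","rb"))
loc=lambda X:(Rz(jg[2]).T@(X-np.r_[jg[:2],0]))
pp=lambda x,y,z:loc(plane(c,f((150,80),3,(x,y)),z))
A=pp(149,152,.058)-[0,.074,0];B=pp(529,312,.058)-[0,-.074,0]
print("a tip",A.round(4),"q",np.arctan2(A[0],-A[1]));print("b tip",B.round(4),"q",np.arctan2(-B[0],B[1]))
# expected pixels at several angles: hook tip (29 mm out, z .058) and wing ends (top .093)
for n,s in(("a",1),("b",-1)):
  for q in(1.35,1.45,1.5):
    u=np.array([np.sin(q),-np.cos(q),0])*s
    X=np.array([np.array([0,s*.074,z])+u*r for r,z in((.029,.058),(.023,.092),(-.023,.092),(0,.095))])
    p=proj(c,np.r_[jg[:2],0]+X@Rz(jg[2]).T);print(n,q,((p+.5-[150,80])*3-.5).round().tolist())
```

```text
a tip [ 0.0298 -0.0045  0.058 ] q 1.4219476641444957
b tip [-0.0293  0.004   0.058 ] q 1.4338735080326659
a 1.35 [[154.0, 156.0], [117.0, 179.0], [100.0, 311.0], [104.0, 248.0]]
a 1.45 [[147.0, 155.0], [110.0, 178.0], [106.0, 312.0], [104.0, 248.0]]
a 1.5 [[143.0, 155.0], [106.0, 178.0], [109.0, 313.0], [104.0, 248.0]]
b 1.35 [[523.0, 309.0], [530.0, 313.0], [562.0, 180.0], [546.0, 249.0]]
b 1.45 [[530.0, 311.0], [536.0, 314.0], [555.0, 179.0], [546.0, 249.0]]
b 1.5 [[534.0, 311.0], [540.0, 314.0], [552.0, 178.0], [546.0, 249.0]]
```

Both are about 1.42–1.43, within error of the stop, but the torque showed no clear stop contact. I'll regrip each knob briefly and press past the stop to be sure.

```bash
sed -n '1,/^turn(1/p' clamp.py | sed '/^turn(1/d;s/1.48,4/1.58,3/;s/at(.15)/at(.13)/g' > clamp2.py
cat >> clamp2.py <<'E'
turn(-1,1.43);turn(1,1.43)
E
python3 clamp2.py
```

```text
down F [ 0.5 -0.4  1.1]
opening mm 17.522999921418904 F [2.4 4.9 1.8]
1.5 [2.  4.5 1.3] [ 0.99 -0.58 -0.23] -1.46
1.58 [ 3.4  5.2 -2.3] [ 0.97 -0.95 -0.29] -1.53
t 23.4417
down F [1.  0.1 0.2]
opening mm 17.435681939887743 F [2.8 3.2 3.3]
1.5 [2.3 4.6 2.6] [ 0.95 -0.54 -0.24] -1.17
1.58 [4.7 5.1 2.2] [ 0.97 -0.86 -0.31] -1.25
t 26.6583
```

Both knobs now press firmly on their stops (0.3 N m). Next I'll grasp and lift the block.

```bash
cat > lift.py <<'E'
from fit import *
from workcell import bot
R=down(jg[2]+np.pi/2).as_rotvec()
c=np.r_[jg[:2],0]+Rz(jg[2])@[.0005,.0008,0]
LR=lensR(*ph[3:]);RT=Ro.from_matrix(np.c_[LR[:,1],LR[:,0],-LR[:,2]])
tgt=lambda d:ph[:3]+LR[:,2]*(d+.036)
if __name__=="__main__":
    print(np.linalg.det(RT.as_matrix()),tgt(.15),bot.inverse_kinematics(tgt(.15),RT.as_rotvec()),bot.inverse_kinematics(tgt(.25),RT.as_rotvec()))
    bot.goto(np.r_[c[:2],.15],R);bot.set_gripper(.65);bot.line_to(np.r_[c[:2],.054],max_speed=.12)
    print(bot.current_contact_force().round(1))
    bot.set_gripper(0,55);print("open mm",bot.current_opening()*92,bot.current_grip_force(),bot.current_contact_force().round(1))
    bot.line_to(np.r_[c[:2],.20],max_speed=.1);bot.hold(.2)
    print(bot.current_contact_force().round(2),bot.current_ft_torque().round(3),bot.current_opening()*92,bot.current_clock())
    w=bot.read_camera("wrist");pickle.dump(w,open("l.pkl","wb"));s=bot.read_camera("side")
    cv2.imwrite("pics/L.png",np.hstack([w["pixels"][100:400,110:510],cv2.resize(s["pixels"][110:260,240:440],None,fx=2,fy=2)]))
E
python3 lift.py
```

```text
1.0000000000000004 [ 0.57528819 -0.28802112  0.27349272] [-0.82322449 -0.1777502   1.95608883  0.46888001  0.81747636 -0.78016833] [-0.91182117 -0.40389225  1.98087735  0.45160525  1.03695583 -0.76729672]
[-0.  -0.2  0.6]
open mm 24.046723673459482 55.000483989715576 [-1.  -0.3  2.2]
[ 0.14  1.05 -1.73] [-0.059 -0.045 -0.021] 23.776416948827908 31.9833
```

View pics/L.png

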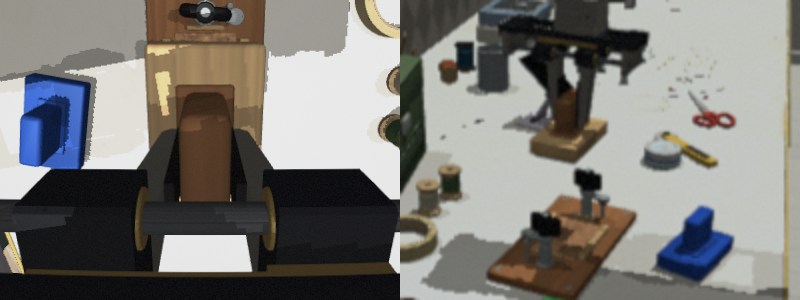

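L.png shows the block held level and clear of the jig. The mount's far corners are at about (255,144) and (377,144) in full wrist pixels. I'll compare that with the predicted position in the hand, then move to the presenting pose.

```bash
cat > show.py <<'E'
from lift import *
w=pickle.load(open("l.pkl","rb"))
T=Ro.from_rotvec(bot.current_tool_rot()).as_matrix();p=bot.current_ee_pos()
print("pred corners",proj(w,p+np.array([[.055,-.035,.0095],[.055,.035,.0095],[.060,.035,.0095]])@T.T).round(1))
bot.goto(tgt(.25),RT.as_rotvec());bot.line_to(tgt(.15),max_speed=.06);bot.hold(.5)
print("pos err",bot.current_ee_pos()-tgt(.15),"rot err",(Ro.from_rotvec(bot.current_tool_rot())*RT.inv()).magnitude(),bot.current_contact_force().round(2),bot.current_opening()*92,bot.current_clock())
w=bot.read_camera("wrist");d=bot.read_camera("side");s=bot.read_camera("scene");pickle.dump((w,d,s),open("f.pkl","wb"))
for n,c in(("w",w),("d",d),("s",s)):
    C=tgt(.15)-LR[:,2]*.036
    K=np.array([[x,y,z] for z in(0,.0265) for x in(-.035,.035) for y in(-.055,.055)])
    print(n,proj(c,C+K@LR.T).round(0).tolist())
sc=lambda c,x,y,W,H,k:cv2.resize(c["pixels"][y:y+H,x:x+W],None,fx=k,fy=k,interpolation=cv2.INTER_CUBIC)
cv2.imwrite("pics/F.png",np.vstack([np.hstack([sc(d,260,90,133,100,3),sc(s,310,60,133,100,3)]),np.hstack([sc(w,120,0,399,300,1),np.zeros((300,399,3),np.uint8)])]))
E
python3 show.py
```

```text
pred corners [[252.8 144.5]
 [377.6 144.4]
 [378.1 135.4]]
pos err [-1.52528498e-05  1.50894277e-05 -1.46436108e-05] rot err 4.030980637752438e-05 [ 0.36  0.61 -2.19] 23.638663789482866 35.9667
w [[268.0, 293.0], [261.0, 141.0], [363.0, 293.0], [370.0, 141.0], [262.0, 315.0], [253.0, 144.0], [369.0, 315.0], [378.0, 144.0]]
d [[342.0, 116.0], [327.0, 123.0], [329.0, 102.0], [314.0, 108.0], [346.0, 111.0], [332.0, 118.0], [333.0, 97.0], [318.0, 103.0]]
s [[404.0, 98.0], [377.0, 108.0], [396.0, 79.0], [369.0, 89.0], [408.0, 96.0], [381.0, 106.0], [400.0, 76.0], [373.0, 86.0]]
```

View pics/F.png

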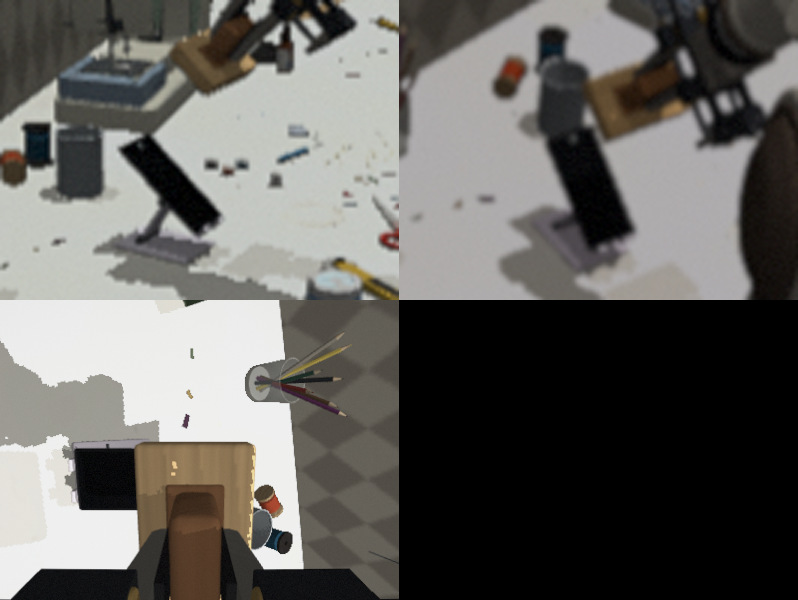

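F.png shows the mount's far corners at about (255,143) and (375,143) in full wrist pixels. The prediction was (253,144) and (378,144), so the block hasn't slipped. Its face is parallel to the screen in the side view, so I'm handing the job in.

```bash
python3 -c "
from workcell import bot
bot.hold(.5);print(abs(bot.current_joint_vel()).max(),bot.current_grip_force());print(bot.job_done())"
```

```text
0.0015154001713197026 54.99935209751129
the job is handed in; nothing more can be done
None
```

I turned both clamps open to their end stops, lifted the block out by its handle, and handed in at about 36.5 s with it held still, square to the lens, centred on it and 15 cm away by my measurements.

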